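Find the socket that fits the earring stand's nut

TASK

The nut on the foot of the earring stand needs a socket: find the one that fits by trying the sockets from the tray on it, beginning with the smallest and working up one size at a time. Set each one squarely on the nut; if it will not go down over it, stand it back upright on the tray before taking the next size. Finish while still gripping the socket that fits, with it pushed fully down over the nut, the other sockets standing on the tray and everything else left where it is.

Things in the scene. Friction and masses are not known exactly. Their poses are not given: they have to be found in the camera images.
- socket_small: the smallest steel socket, upright, opening down: hexagonal body 29 mm across flats outside, 40 mm tall; hexagonal opening 22 mm across flats, 24 mm deep, parallel to the outside; on top, in one piece, a square adapter 20 x 20 mm, 40 mm tall, to hold it by (80 mm in all, 160 g). Origin: centre of underside, z up; flats of hexagon and of adapter face +x and -x
- socket_mid: the middle-sized steel socket, upright, opening down: hexagonal body 35.5 mm across flats outside, 40 mm tall; hexagonal opening 28.5 mm across flats, 24 mm deep, parallel to the outside; on top, in one piece, a square adapter 20 x 20 mm, 40 mm tall, to hold it by (80 mm in all, 220 g). Origin: centre of underside, z up; flats of hexagon and of adapter face +x and -x
- socket_large: the largest steel socket, upright, opening down: hexagonal body 42.5 mm across flats outside, 40 mm tall; hexagonal opening 35.5 mm across flats, 24 mm deep, parallel to the outside; on top, in one piece, a square adapter 20 x 20 mm, 40 mm tall, to hold it by (80 mm in all, 300 g). Origin: centre of underside, z up; flats of hexagon and of adapter face +x and -x
- nut_a: hex nut, fixed, 15 mm tall (top 2.5 mm bevelled), a bolt end 14 mm wide showing 4 mm above. Origin: centre of underside, z up; flats face +x and -x. It is on the stand's foot (at the stand's x, y: the one to work on) or on the block. One nut is 27, the other 34 mm across flats: found by trying. A fitting socket has 1.5 mm play
- nut_b: hex nut, fixed, 15 mm tall (top 2.5 mm bevelled), a bolt end 14 mm wide showing 4 mm above. Origin: centre of underside, z up; flats face +x and -x. It is on the stand's foot (at the stand's x, y: the one to work on) or on the block. One nut is 27, the other 34 mm across flats: found by trying. A socket too small stops on its top
- stand: earring stand, fixed: dark wooden foot 110 mm (x) by 220 mm (y) and 20 mm thick, from 55 mm to -y to 165 mm to +y of the origin. Origin: underside of the foot, straight below the nut; z up. A fitting socket, flats parallel to the nut's within 4 degrees, goes down to the foot's top. Post 145 mm to +y, 250 mm tall, with 160 mm cross bars along x at heights 170 and 245 mm
- block: spare block, fixed: plain dark wood 90 x 90 x 20 mm carrying the other nut, to be left alone. Origin: centre of the underside
- tray: shallow wooden tray, fixed, 150 mm (x) by 310 mm (y), rim 12 mm high and 4 mm thick, inner floor about 4 mm above the table. Origin: centre of the underside, z up. The sockets stand on it in a row along its y, 95 mm apart, in any order
- bowl: white bowl, bystander, 100 mm across and 45 mm tall. Origin: centre of the underside
- cone: wooden ring cone, bystander, 48 mm across the foot and 90 mm tall. Origin: centre of the underside
- jar: closed amber glass jar, bystander, 60 mm across and 80 mm tall. Origin: centre of the underside

How it is judged (in metres and radians):
On the way, in this order (a step that is already met when the one before it is completed fails the run):
1. the smallest socket is set squarely on the stand's nut and stops on top of it (((horizontal distance between nut_a and stand below 0.02 m and horizontal distance between socket_small and nut_a below 0.008 m and z of socket_small in the frame of nut_a between 0.01 and 0.019 m and angle between socket_small's own z axis and vertical below 0.15 rad and contact force between socket_small and nut_a above 0.5 N) or (horizontal distance between nut_b and stand below 0.02 m and horizontal distance between socket_small and nut_b below 0.008 m and z of socket_small in the frame of nut_b between 0.01 and 0.019 m and angle between socket_small's own z axis and vertical below 0.15 rad and contact force between socket_small and nut_b above 0.5 N))), for 0.1 s.
2. with the smallest socket back on the tray, the middle one comes next: it is carried off the tray (27 mm nut), or set on the nut and stops on top of it (34 mm nut) (x of socket_small in the frame of tray between -0.075 and 0.075 m and y of socket_small in the frame of tray between -0.155 and 0.155 m and z of socket_small in the frame of tray below 0.012 m and angle between socket_small's own z axis and vertical below 0.1 rad and linear speed of socket_small below 0.03 m/s and ((horizontal distance between nut_a and stand below 0.02 m and z of socket_mid in the frame of tray above 0.04 m) or (horizontal distance between nut_b and stand below 0.02 m and horizontal distance between socket_mid and nut_b below 0.008 m and z of socket_mid in the frame of nut_b between 0.01 and 0.019 m and angle between socket_mid's own z axis and vertical below 0.15 rad and contact force between socket_mid and nut_b above 0.5 N))), for 0.1 s.
At the end, for the whole second after the job is handed in: The socket that fits (28.5 mm on the 27 mm nut, 35.5 on the 34) is on the stand's nut, underside within 3 mm of the nut's, centred within 3 mm, upright within 0.08 rad, still and gripped (over 3 N); the other two stand upright on the tray's floor ((((horizontal distance between nut_a and stand below 0.02 m and horizontal distance between socket_mid and nut_a below 0.003 m and z of socket_mid in the frame of nut_a below 0.003 m and angle between socket_mid's own z axis and vertical below 0.08 rad and contact force between socket_mid and the fingers above 3 N and linear speed of socket_mid below 0.02 m/s) and (x of socket_small in the frame of tray between -0.075 and 0.075 m and y of socket_small in the frame of tray between -0.155 and 0.155 m and z of socket_small in the frame of tray below 0.012 m and angle between socket_small's own z axis and vertical below 0.1 rad and linear speed of socket_small below 0.03 m/s) and (x of socket_large in the frame of tray between -0.075 and 0.075 m and y of socket_large in the frame of tray between -0.155 and 0.155 m and z of socket_large in the frame of tray below 0.012 m and angle between socket_large's own z axis and vertical below 0.1 rad and linear speed of socket_large below 0.03 m/s)) or ((horizontal distance between nut_b and stand below 0.02 m and horizontal distance between socket_large and nut_b below 0.003 m and z of socket_large in the frame of nut_b below 0.003 m and angle between socket_large's own z axis and vertical below 0.08 rad and contact force between socket_large and the fingers above 3 N and linear speed of socket_large below 0.02 m/s) and (x of socket_small in the frame of tray between -0.075 and 0.075 m and y of socket_small in the frame of tray between -0.155 and 0.155 m and z of socket_small in the frame of tray below 0.012 m and angle between socket_small's own z axis and vertical below 0.1 rad and linear speed of socket_small below 0.03 m/s) and (x of socket_mid in the frame of tray between -0.075 and 0.075 m and y of socket_mid in the frame of tray between -0.155 and 0.155 m and z of socket_mid in the frame of tray below 0.012 m and angle between socket_mid's own z axis and vertical below 0.1 rad and linear speed of socket_mid below 0.03 m/s)))); the arm keeps its last pose, push and grip.
It fails at once if a bystander is pushed away by more than 20 mm (distance of any of bowl, cone, jar from where it was at the start of the episode above 0.02 m).
It also fails if it takes over 72 s, if anything falls off the work surface, if the arm or the gripper's body presses on something with over 40 N, if the wrist force passes 120 N, or if a joint passes its speed limit or range.

ROBOT

A 6-joint arm with a two-finger parallel gripper is mounted at the origin on the work surface. World frame = base frame: x ahead of the robot, y to its left, z up, the work surface at z = 0. Lengths are in mm, angles in rad, forces in N, time in s.
With the tool pointing down it reaches from about 275 to 975 mm from the base axis. Payload 8.4 kg.
Tool frame: the origin (TCP) lies midway between the tips of the shut fingers; the grasp point (between the pads) lies 19 mm behind it (r.grip_depth is the z of the grasp point in the tool frame, in mm); z points along the fingers, y is the direction in which the jaws open and shut (so a half turn about z gives the same grasp; the last joint's range is limited). The gripper opens to 92 mm and grips with 3 to 60 N. Pads are 20 mm wide; open, the fingers measure 128 mm over their backs; the gripper's body (75 mm by 189 mm) begins 69 mm behind the grasp point.
Start: joints at [1.103, 0.353, 1.633, -0, 1.155, -0.002], TCP at [280.71, 558.417, 214.583] pointing down, gripper open.
Joint ranges: [-2.63, 2.63], [-0.92, 2.1], [0.06, 2.66], [-1.3, 4.44], [0, 2.69], [-3.02, 3.02]. Speed limits (rad/s): [2.22, 2.22, 2.79, 3.14, 3.14, 3.14].

INTERFACE

Orientations are given as a unit quaternion [w, x, y, z].
In Python, from rig import r gives the robot as it stands.
- The arm moves only by the shell command python3 -m crank 'ROWS' [FORCE]. ROWS is JSON, a list of rows, each a list of 3 entries, a list of its own where there are three numbers: the opening in per cent of the stroke, from 0 (shut) to 100 (fully open), then the shift along the tool's x, y, z in cm, then the turn about the tool's z in rad. In form: [[hand, [x, y, z], twist], ...]. A call has exactly 10 rows; each row shifts and turns the commanded pose from where the row before left it, along the tool's axes as they then stand; what a row does not reach is not made up. A row lasts 1/12 s, in which the tool goes at most 41.7 mm and 7.16 degrees, less where a joint would pass 70% of its speed; a pose out of reach is approached as far as the arm can. A call is refused whole if a number of a shift passes 4.17 or a number of a turn 0.125, either way. A call with a gripper value outside its range is refused whole. The fingers move at their own pace and stop on an object; FORCE is the grip in N (left out, the last holds). Time passes only in rows, so rows that do not move let the fingers close, or fill a call up. It gives the time, the measured TCP pose, the force and the opening at its end, in the units of the state.
- r.sense(): the state, without advancing time (a new reading comes with each control period).
- r.camera(name): name is "side" or "top" or "wrist"; returns a dict with "color" (480x640x3 uint8, red, green, blue), "K" (3x3 intrinsics, pixels), "R" (3x3) and "t" (3): a world point X has camera coordinates R X + t. Camera axes: x right, y down, z forward; pixel columns grow to the right and rows downward; lengths in mm; the calibration is good to about 2 mm. A picture is of the moment at which its call begins. There is no depth.
- r.sign_off(): hands the job in, once; it reports no verdict.
The state is a dict: "clock": time; "joint_positions": joint angles; "qvel": joint speeds; "effort": joint torques, N m; "ee_pos": TCP position; "ee_rot": TCP orientation; "contact_force": force on the tool from outside, world axes, zero at the start; "wrist_torque": the same for the moment, N m; "finger_gap": opening from 0.0 (shut) to 1.0 (fully open).
Only numpy, scipy, OpenCV 4.12 (cv2) and the standard library are available. Lean on these libraries where they do the work, as an engineer would, in place of code of your own. Each camera call takes 0.05 s, during which the arm holds its last target. There are 200 camera calls.

## Working session

There is one attempt and no reset: what is moved stays moved. The work goes in short steps, Python scripts to look and compute and a shell command to move; the robot and the scene stay as the last step left them, time stands still between calls to the robot, and variables do not carry over. Pictures are saved under pics/ and viewed, about 8 in all and at most 12, crops included, and the job is handed in when it is done.

```bash
mkdir -p pics; ls
python3 - <<'E'
from rig import r
import cv2,numpy as np
s=r.sense();print({k:(np.round(v,3).tolist()) for k,v in s.items()})
ims=[]
for n in("top","side"):
    c=r.camera(n);cv2.imwrite(f"pics/{n}0.png",c["color"][:,:,::-1]);print(n,np.round(c["K"],1).tolist(),np.round(c["R"],3).tolist(),np.round(c["t"],1).tolist())
    np.savez(f"{n}0.npz",**c)
E
```

```text
pics
{'clock': 0.0, 'joint_positions': [1.103, 0.354, 1.634, 0.0, 1.155, -0.002], 'qvel': [-0.0, 0.0, -0.001, -0.0, 0.0, -0.002], 'effort': [0.002, -59.384, -33.422, 0.07, 0.023, -0.0], 'ee_pos': [280.478, 557.977, 213.872], 'ee_rot': [-0.0, 0.231, 0.973, -0.001], 'contact_force': [-0.029, 0.542, 0.585], 'wrist_torque': [-0.044, -0.015, -0.009], 'finger_gap': 0.998}
top [[529.3, 0.0, 312.3], [0.0, 529.3, 234.0], [0.0, 0.0, 1.0]] [[0.011, -1.0, -0.002], [-0.997, -0.011, -0.072], [0.072, 0.003, -0.997]] [-7.8, 553.4, 968.3]
side [[568.7, 0.0, 323.0], [0.0, 568.7, 234.5], [0.0, 0.0, 1.0]] [[0.948, -0.319, -0.009], [-0.243, -0.702, -0.67], [0.207, 0.637, -0.743]] [-505.2, 155.3, 987.8]
```

View pics/top0.png

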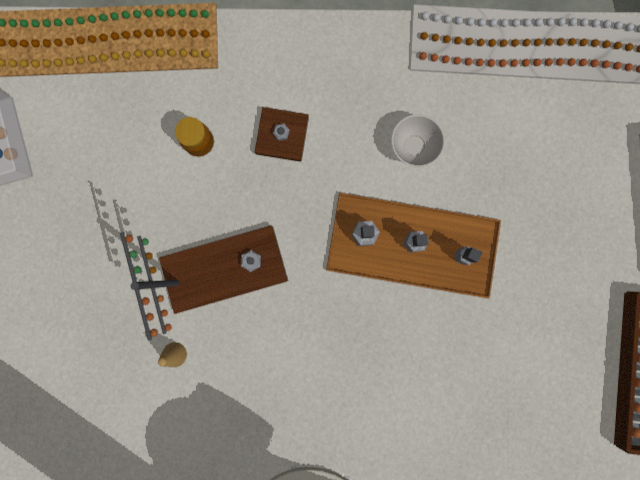

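View pics/side0.png

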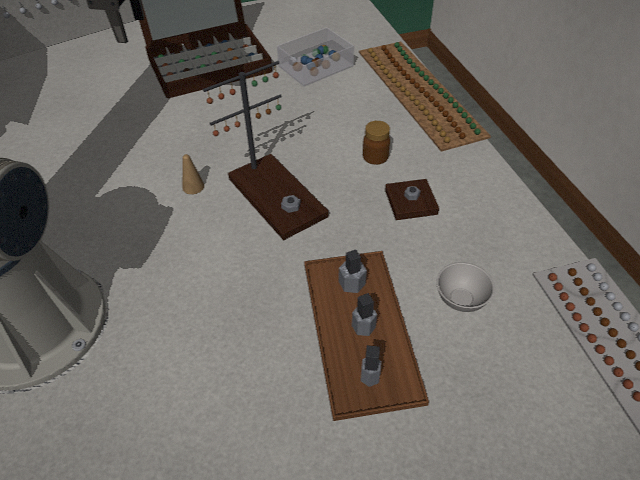

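The top view shows the stand's nut at about (250,261). The sockets stand on the tray at (366,232) large, (417,240) mid and (468,255) small. The block's nut is at (281,131), with the post at (136,285) and the cone at (173,355). I'll get rough positions from masks.

```bash
cat > h.py <<'E'
import numpy as np,cv2
from rig import r
from scipy.spatial.transform import Rotation as Ro
def ray(c,uv,z):
    uv=np.atleast_2d(np.float64(uv)); d=np.c_[uv,np.ones(len(uv))]@np.linalg.inv(c["K"]).T@c["R"]
    o=-c["R"].T@c["t"]; return o+d*((z-o[2])/d[:,2])[:,None]
def proj(c,X):
    p=np.atleast_2d(X)@c["R"].T+c["t"]; p=p@c["K"].T; return p[:,:2]/p[:,2:]
def rect(c,m,z):
    "largest blob of mask -> minAreaRect in world plane z: centre, size, angle"
    cs,_=cv2.findContours(m.astype(np.uint8),cv2.RETR_EXTERNAL,cv2.CHAIN_APPROX_NONE)
    k=max(cs,key=cv2.contourArea)[:,0,:]; w=ray(c,k,z)[:,:2].astype(np.float32)
    return cv2.minAreaRect(w)
def tool():
    s=r.sense();q=s["ee_rot"];R=Ro.from_quat([q[1],q[2],q[3],q[0]]).as_matrix();return np.array(s["ee_pos"]),R
E
python3 - <<'E'
from h import *
c=dict(np.load("top0.npz"));im=c["color"];hsv=cv2.cvtColor(im,cv2.COLOR_RGB2HSV)
for u,v in[(200,270),(270,245),(400,275),(366,231),(366,237),(418,237),(417,245),(468,252),(250,261),(245,256),(470,260)]:print((u,v),im[v,u],hsv[v,u])
H,S,V=[hsv[:,:,i].astype(int) for i in range(3)]
roi=np.zeros(H.shape,bool);roi[180:330,310:520]=1
print("tray",rect(c,roi&(H<20)&(S>90),8))
roi[:]=0;roi[215:325,158:295]=1
print("foot",rect(c,roi&(S>90)&(V<110),20))
E
python3 - <<'E'
import cv2,numpy as np
im=cv2.imread('pics/top0.png')
a=cv2.resize(im[205:285,335:495],None,fx=5,fy=5,interpolation=cv2.INTER_CUBIC)
cv2.imwrite('pics/crop.png',a)
E
```

```text
(200, 270) [76 44 24] [ 12 174  76]
(270, 245) [74 40 22] [ 10 179  74]
(400, 275) [141  93  50] [ 14 165 141]
(366, 231) [75 76 80] [114  16  80]
(366, 237) [53 56 56] [90 14 56]
(418, 237) [73 75 76] [100  10  76]
(417, 245) [43 46 48] [102  27  48]
(468, 252) [30 27 26] [ 8 34 30]
(250, 261) [70 73 75] [102  17  75]
(245, 256) [132 134 138] [110  11 138]
(470, 260) [26 32 30] [80 48 32]
tray ((536.392578125, -192.5939483642578), (310.0353698730469, 149.3516387939453), 80.87974548339844)
foot ((486.8962097167969, 163.89573669433594), (107.88667297363281, 218.4783935546875), 16.747316360473633)
```

View pics/crop.png

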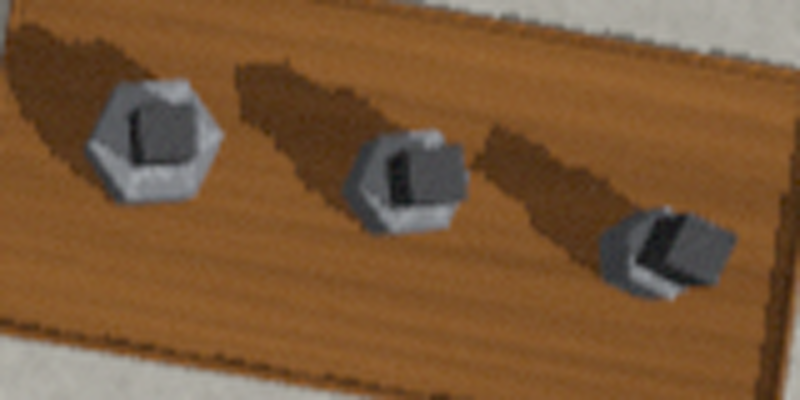

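The crop shows the adapter tops at about (368,232) large, (423,241) mid and (476,255) small, each at its own yaw. Next I'll get each adapter's world pose.

```bash
cat >> h.py <<'E'
def blob(c,m,uv):
    "part of mask connected to pixel uv"
    n,l=cv2.connectedComponents(m.astype(np.uint8),connectivity=4); k=l[int(uv[1]),int(uv[0])]; return l==k if k else m*0>0
def plan(X,yaw,z=None):
    "shift (cm, tool axes) and twist (rad) to bring TCP to X, jaw axis to yaw (deg, mod 180)"
    p,R=tool(); d=R.T@(np.array(X)-p)/10; jy=np.degrees(np.arctan2(R[1,1],R[0,1]))
    t=-(((yaw-jy)+90)%180-90); print("tcp",p.round(1),"jaw yaw",round(jy,2),"tilt",round(float(np.degrees(np.arccos(-R[2,2]))),2),"shift cm",d.round(2),"twist",round(np.radians(t),4))
E
python3 - <<'E'
from h import *
c=dict(np.load("top0.npz"));g=cv2.cvtColor(c["color"],cv2.COLOR_RGB2GRAY).astype(int);hsv=cv2.cvtColor(c["color"],cv2.COLOR_RGB2HSV)
for n,uv in dict(large=(368,232),mid=(424,240),small=(477,255)).items():
    m=blob(c,(g>62)&(g<95)&(hsv[:,:,1]<60),uv);k=rect(c,m,84);print(n,m.sum(),np.round(k[0],1),np.round(k[1],1),round(k[2],1))
m=blob(c,(g>50)&(hsv[:,:,1]<50),(250,261));m[:228]=0
k=rect(c,m,35);print("nut",m.sum(),k)
p0=ray(c,[[250.5,260.5]],39);print(p0)
s=c["R"]@[0,0,1];print("cone,jar,bowl,post",ray(c,[[165,362],[200,140],[416,142],[135,286]],0).round(0).tolist())
plan([540,-290,170],0)
E
```

```text
large 212 [556.5 -92.6] [35.3 24.3] 70.5
mid 195 [ 543.8 -183.6] [24.5 36.8] 0.6
small 109 [ 515.9 -285.1] [17.8 18.1] 63.8
nut 329 ((502.4237060546875, 110.97840118408203), (38.46065902709961, 34.842437744140625), 1.2013202905654907)
[[502.31254273 110.51301238  39.        ]]
cone,jar,bowl,post [[311.0, 272.0, 0.0], [734.0, 217.0, 0.0], [735.0, -200.0, 0.0], [452.0, 333.0, 0.0]]
tcp [280.5 558.  213.9] jaw yaw 63.31 tilt 0.07 shift cm [-61.27 -64.11   4.47] twist 1.105
```

```bash
python3 -m crank '[[100,[0,0,-4],0],[100,[0,0,-4],0],[100,[-2.8,-2.9,0],0],[100,[-2.8,-2.9,0],0],[100,[-2.8,-2.9,0],0],[100,[-2.8,-2.9,0],0],[100,[-2.8,-2.9,0],0],[100,[-2.8,-2.9,0],0],[100,[-2.8,-2.9,0],0],[100,[-2.8,-2.9,0],0]]' 20
python3 -m crank '[[100,[-2.8,-2.9,0],0],[100,[-2.8,-2.9,0],0],[100,[-2.8,-2.9,0],0],[100,[-2.8,-2.9,0],0],[100,[-2.8,-2.9,0],0],[100,[-2.8,-2.9,0],0],[100,[-2.8,-2.9,0],0],[100,[-2.8,-2.9,0],0],[100,[-2.8,-2.9,0],0],[100,[-2.8,-2.9,0],0]]'
python3 - <<'E'
from h import *
plan([516,-285,210],63.8)
c=r.camera("wrist");np.savez("w1.npz",**c);cv2.imwrite("pics/w1.png",c["color"][:,:,::-1])
print(c["K"].round(1).tolist(),"cam at",(-c["R"].T@c["t"]).round(1),"fwd",c["R"][2].round(2))
print(proj(c,[[516,-285,84],[544,-184,84],[556,-93,84]]).round(0),r.sense()["joint_positions"])
E
```

```text
clock: 0.93
ee_pos: [376.5, 248.6, 294.5]
ee_rot: [-0.0, 0.231, 0.973, -0.0]
contact_force: [1.2, -0.9, -0.1]
finger_gap: 0.996
clock: 1.77
ee_pos: [496.5, -136.5, 294.4]
ee_rot: [-0.0, 0.231, 0.973, 0.0]
contact_force: [0.7, -0.3, 0.3]
finger_gap: 1.001
tcp [ 496.5 -136.5  294.4] jaw yaw 63.29 tilt 0.01 shift cm [ -8.42 -12.39   8.44] twist -0.0088
[[355.2, 0.0, 319.7], [0.0, 355.2, 246.9], [0.0, 0.0, 1.0]] cam at [ 438.6 -106.3  464.7] fwd [ 0.21 -0.1  -0.97]
[[210. 297.]
 [300. 280.]
 [378. 254.]] [-0.27845949  0.11282304  1.76397303 -0.00358569  1.26252857 -1.3808227 ]
```

View pics/w1.png

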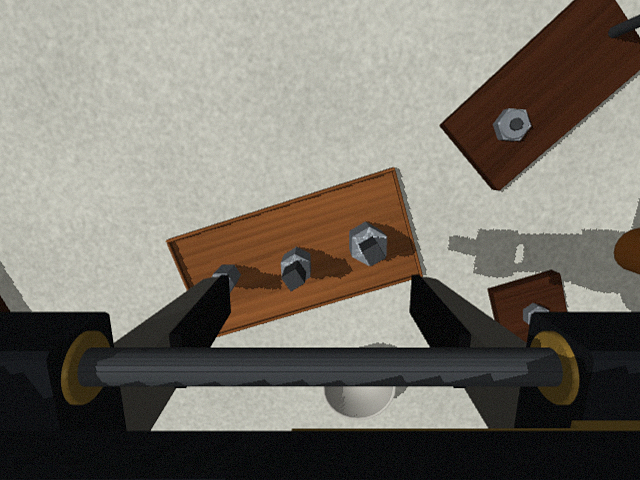

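```bash
python3 -m crank '[[100,[-2.4,-2.1,1.5],0],[100,[-2.4,-2.1,1.5],0],[100,[-2.4,-2.1,1.5],0],[100,[-2.4,-2.1,1.5],0],[100,[-2.4,-2.1,1.5],0],[100,[-2.4,-2.1,1.5],0],[100,[0,0,0],0],[100,[0,0,0],0],[100,[0,0,0],0],[100,[0,0,0],0]]'
python3 - <<'E'
from h import *
plan([516,-285,210],63.8)
c=r.camera("wrist");np.savez("w2.npz",**c);cv2.imwrite("pics/w2.png",c["color"][:320,:,::-1])
print("cam at",(-c["R"].T@c["t"]).round(1)); print(proj(c,[[516,-285,84],[544,-184,84],[556,-93,84]]).round(0))
E
```

```text
clock: 2.65
ee_pos: [568.5, -310.6, 205.2]
ee_rot: [0.0, 0.23, 0.973, 0.0]
contact_force: [-0.2, -0.2, 0.3]
finger_gap: 1.0
tcp [ 568.5 -310.6  205.2] jaw yaw 63.35 tilt 0.02 shift cm [ 5.84 -0.07 -0.48] twist -0.0079
cam at [ 510.5 -280.5  375.4]
[[318. 171.]
 [448. 144.]
 [564. 103.]]
```

View pics/w2.png

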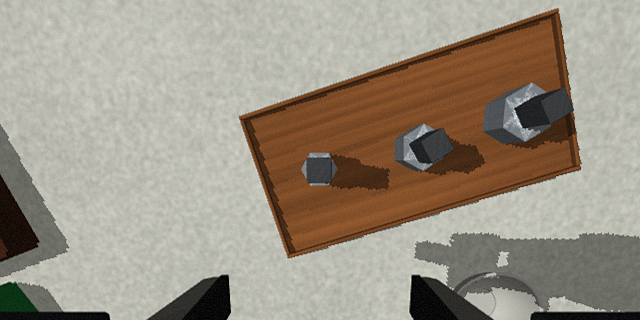

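The wrist view shows the small socket's adapter at (319,169), square to the jaws, with its hex corners to the left and right, so the jaws lie along the socket's y. The mid is at (430,147), the large at (545,110). Next I'll measure the adapter tops.

```bash
cat >> h.py <<'E'
def tops(c,uvs,z,lo,hi):
    g=cv2.cvtColor(c["color"],cv2.COLOR_RGB2GRAY).astype(int);s=cv2.cvtColor(c["color"],cv2.COLOR_RGB2HSV)[:,:,1]
    for uv in uvs:
        b=g[uv[1],uv[0]];m=blob(c,(abs(g-b)<14)&(s<70),uv)
        m=cv2.morphologyEx(m.astype(np.uint8),cv2.MORPH_OPEN,np.ones((5,5),np.uint8))
        k=rect(c,m,z);print(uv,b,m.sum(),np.round(k[0],1),np.round(k[1],1),round(k[2],1))
E
python3 - <<'E'
from h import *
c=dict(np.load("w2.npz"));tops(c,[(319,172),(433,148),(552,107)],84,0,0)
g=cv2.cvtColor(c["color"],cv2.COLOR_RGB2GRAY);print(g[150:192:2,319],g[170,296:344:2])
print(np.round(proj(c,[[516,-285,84],[526,-285,84]]),1))
E
```

```text
(319, 172) 64 559 [ 516.  -284.2] [18.6 18.8] 63.3
(433, 148) 61 617 [ 541.3 -192. ] [20.7 19.3] 4.5
(552, 107) 60 656 [554.7 -98.3] [19.7 19.6] 2.7
[ 85  99 129 138  60  62  67  62  64  59  64  64  64  69  61  59  63 136
  85  85  91] [ 84  84  73 129 127  91  60  55  55  64  62  55  59  67  62  62  58  49
  73  80  70  52  50  55]
[[317.6 170.5]
 [323.2 181.8]]
```

```bash
python3 -m crank '[[60,[3,0,0],0],[60,[2.9,0,0],0],[60,[0,0,3.5],0],[60,[0,0,3.5],0],[60,[0,0,3],0],[60,[0,0,2.6],0],[60,[0,0,1.5],0],[60,[0,0,1.0],0],[60,[0,0,0.5],0],[60,[0,0,0],0]]' 25
python3 - <<'E'
from h import *
plan([516,-284.2,49],63.3)
E
```

```text
clock: 3.53
ee_pos: [516.0, -284.6, 48.6]
ee_rot: [-0.0, 0.23, 0.973, 0.0]
contact_force: [-0.1, -0.4, -0.1]
finger_gap: 0.602
tcp [ 516.  -284.6   48.6] jaw yaw 63.35 tilt 0.01 shift cm [ 0.02  0.04 -0.04] twist 0.0008
```

```bash
python3 -m crank '[[0,[0,0,0],0],[0,[0,0,0],0],[0,[0,0,0],0],[0,[0,0,0],0],[0,[0,0,0],0],[0,[0,0,0],0],[0,[0,0,-1],0],[0,[0,0,-3],0],[0,[0,0,-4],0],[0,[0,0,-4],0]]' 30
python3 - <<'E'
from h import *
plan([502.4,110.9,100],46.75)
E
```

```text
clock: 4.37
ee_pos: [514.8, -284.5, 169.5]
ee_rot: [-0.001, 0.231, 0.973, 0.0]
contact_force: [0.3, -0.6, -1.3]
finger_gap: 0.211
tcp [ 514.8 -284.5  169.5] jaw yaw 63.31 tilt 0.16 shift cm [18.85 34.77  7.01] twist 0.289
```

```bash
python3 -m crank '[[0,[1.88,3.48,0],0],[0,[1.88,3.48,0],0],[0,[1.88,3.48,0],0],[0,[1.88,3.48,0],0],[0,[1.88,3.48,0],0],[0,[1.88,3.48,0],0],[0,[1.88,3.48,0],0],[0,[1.88,3.48,0],0],[0,[1.88,3.48,0],0],[0,[1.88,3.48,0],0]]'
python3 -m crank '[[0,[0,0,0],0.1],[0,[0,0,0],0.1],[0,[0,0,0],0.09],[0,[0,0,1.5],0],[0,[0,0,1.5],0],[0,[0,0,1.5],0],[0,[0,0,1],0],[0,[0,0,0],0],[0,[0,0,0],0],[0,[0,0,0],0]]'
python3 - <<'E'
from h import *
plan([502.4,110.9,79],46.75)
for n in("top","side","wrist"):
    c=r.camera(n);np.savez(n+"3.npz",**c);cv2.imwrite(f"pics/{n}3.png",c["color"][:,:,::-1])
    print(n,proj(c,[[502.4,110.9,39],[502.4,110.9,35]]).round(0).tolist())
E
```

```text
clock: 5.2
ee_pos: [503.6, 112.1, 169.2]
ee_rot: [0.0, 0.231, 0.973, 0.0]
contact_force: [1.9, -0.0, -2.1]
finger_gap: 0.214
clock: 6.03
ee_pos: [504.7, 110.4, 114.3]
ee_rot: [0.0, 0.369, 0.929, 0.0]
contact_force: [1.0, -0.6, -1.7]
finger_gap: 0.216
tcp [504.7 110.4 114.3] jaw yaw 46.7 tilt 0.05 shift cm [ 0.21 -0.12  3.53] twist -0.001
top [[250.0, 260.0], [251.0, 260.0]]
side [[290.0, 199.0], [291.0, 200.0]]
wrist [[316.0, 253.0], [317.0, 252.0]]
```

```bash
python3 -m crank '[[0,[0.2,-0.1,0],0],[0,[0,0,1],0],[0,[0,0,1],0],[0,[0,0,0.7],0],[0,[0,0,0.3],0],[0,[0,0,0.3],0],[0,[0,0,0.2],0],[0,[0,0,0.1],0],[0,[0,0,0],0],[0,[0,0,0],0]]'
python3 - <<'E'
from h import *
plan([502.4,110.9,79],46.75)
E
```

```text
clock: 7.02
ee_pos: [501.9, 110.7, 79.7]
ee_rot: [-0.0, 0.369, 0.929, -0.0]
contact_force: [-10.9, -3.3, 31.9]
finger_gap: 0.216
tcp [501.9 110.7  79.7] jaw yaw 46.71 tilt 0.05 shift cm [-0.02  0.05  0.07] twist -0.0007
```

```bash
python3 -m crank '[[0,[0,0,-1],0],[0,[0,0,-3],0],[0,[0,0,-4],0],[0,[-2,0,-2],0],[0,[-3,0,0],0],[0,[-3,0,0],0],[0,[0,0,0],0],[0,[0,0,0],0],[0,[0,0,0],0],[0,[0,0,0],0]]'
python3 - <<'E'
from h import *
plan([516,-284.2,120],63.35)
c=r.camera("wrist");np.savez("w4.npz",**c);cv2.imwrite("pics/w4.png",c["color"][:,:,::-1])
print(proj(c,[[502.4,110.9,39],[502.4,110.9,35],[516,-284,84]]).round(0).tolist())
E
```

```text
clock: 7.85
ee_pos: [559.3, 56.6, 177.1]
ee_rot: [-0.001, 0.369, 0.93, -0.0]
contact_force: [-0.3, 0.2, -1.3]
finger_gap: 0.217
tcp [559.3  56.6 177.1] jaw yaw 46.72 tilt 0.08 shift cm [-20.22 -27.77   5.71] twist -0.2903
[[319.0, 146.0], [319.0, 146.0], [9.0, 469.0]]
```

View pics/w4.png

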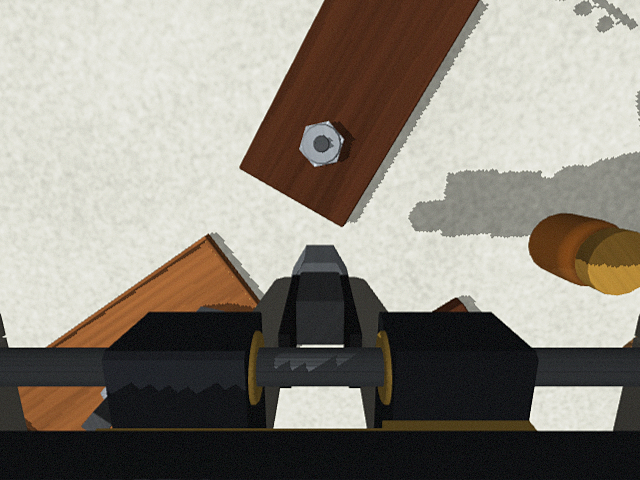

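The nut is at (322,144) in the wrist view with the bolt end in its middle, and the held socket hangs straight at (320,280). Next I'll measure the nut's centre and yaw.

```bash
cat >> h.py <<'E'
def nut(c,guess=(502.4,110.9)):
    g=cv2.cvtColor(c["color"],cv2.COLOR_RGB2GRAY).astype(int);s=cv2.cvtColor(c["color"],cv2.COLOR_RGB2HSV)[:,:,1]
    u,v=proj(c,[*guess,37])[0]; roi=np.zeros(g.shape,bool);roi[int(v)-32:int(v)+32,int(u)-34:int(u)+34]=1
    m=roi&(s<70)&(g>60);cs,_=cv2.findContours(m.astype(np.uint8),cv2.RETR_EXTERNAL,cv2.CHAIN_APPROX_NONE);k=max(cs,key=cv2.contourArea)[:,0,:]
    w=ray(c,k,32)[:,:2];h=cv2.convexHull(w.astype(np.float32))[:,0]
    # support widths per direction: flats = minimal, averaged over the three flat pairs
    a=np.radians(np.arange(0,60,.5));W=[np.mean([np.ptp(h@[np.cos(x+d),np.sin(x+d)]) for d in np.radians([0,60,120])]) for x in a]
    i=int(np.argmin(W));print("nut outline: flats",round(W[i],1),"corners",round(max(W),1),"yaw mod 60",np.degrees(a[i]),"centre",(ray(c,[cv2.minEnclosingCircle(k.astype(np.float32))[0]],32)[0]).round(1))
    fill=cv2.fillPoly(np.zeros(g.shape,np.uint8),[k],1)>0
    b=cv2.erode(fill.astype(np.uint8),np.ones((9,9)))>0;b&=(g<110);n,l,st,ce=cv2.connectedComponentsWithStats(b.astype(np.uint8))
    if n>1:
        j=1+np.argmax(st[1:,4]);print("bolt",st[j],"centre",ray(c,[ce[j]],39)[0].round(1))
E
python3 - <<'E'
from h import *
c=dict(np.load("w4.npz"));nut(c)
hsv=cv2.cvtColor(c["color"],cv2.COLOR_RGB2HSV).astype(int);roi=np.zeros(hsv.shape[:2],bool);roi[40:235,235:460]=1
m=roi&(hsv[:,:,1]>100)&(hsv[:,:,2]<120)
e=cv2.Canny((m*255).astype(np.uint8),50,150);L=cv2.HoughLinesP(e,1,np.pi/720,40,minLineLength=70,maxLineGap=6)
for l in L[:8,0]:
    w=ray(c,[l[:2],l[2:]],20);d=w[1]-w[0];print(l,"yaw",round(float(np.degrees(np.arctan2(d[1],d[0]))%90),1),round(float(np.hypot(*d[:2]))))
nut(dict(np.load("top0.npz")));nut(dict(np.load("side0.npz")))
E
```

```text
nut outline: flats 34.6 corners 39.0 yaw mod 60 29.000000000000004 centre [501.9 113.7  32. ]
bolt [314 135  19  18 240] centre [502.4 113.9  39. ]
[239 167 303  41] yaw 16.9 118
[342 226 453  42] yaw 16.6 180
[240 168 341 226] yaw 16.7 106
[305  39 454  39] yaw 46.7 124
[345 223 454  41] yaw 16.8 177
nut outline: flats 35.8 corners 39.8 yaw mod 60 29.000000000000004 centre [502.5 111.3  32. ]
bolt [246 257   9   8  51] centre [502.5 111.5  39. ]
nut outline: flats 102.9 corners 108.9 yaw mod 60 16.5 centre [541.2 145.3  32. ]
```

```bash
python3 -m crank '[[0,[-2.25,-3.09,0],0],[0,[-2.25,-3.09,0],0],[0,[-2.25,-3.09,0],0],[0,[-2.25,-3.09,0],0],[0,[-2.25,-3.09,0],0],[0,[-2.25,-3.09,0],0],[0,[-2.25,-3.09,0],0],[0,[-2.25,-3.09,0],0],[0,[-2.2,-3.0,0],0],[0,[0,0,0],-0.1]]'
python3 -m crank '[[0,[0,0,1],-0.1],[0,[0,0,2],-0.09],[0,[0,0,3],0],[0,[0,0,3],0],[0,[0,0,2],0],[0,[0,0,0],0],[0,[0,0,0],0],[0,[0,0,0],0],[0,[0,0,0],0],[0,[0,0,0],0]]'
python3 - <<'E'
from h import *
plan([516,-284.2,49],63.35)
E
```

```text
clock: 8.73
ee_pos: [516.4, -289.3, 177.8]
ee_rot: [0.001, 0.324, 0.946, -0.001]
contact_force: [0.2, 0.9, -2.2]
finger_gap: 0.217
clock: 9.57
ee_pos: [518.2, -284.6, 69.2]
ee_rot: [0.001, 0.231, 0.973, -0.0]
contact_force: [-0.4, -1.6, -1.7]
finger_gap: 0.213
tcp [ 518.2 -284.6   69.2] jaw yaw 63.32 tilt 0.15 shift cm [ 0.22 -0.06  2.02] twist -0.0005
```

```bash
python3 -m crank '[[0,[0.2,0,1],0],[0,[0,0,0.6],0],[0,[0,0,0.3],0],[0,[0,0,0.1],0],[0,[0,0,0.05],0],[0,[0,0,0],0],[0,[0,0,0],0],[35,[0,0,0],0],[50,[0,0,0],0],[50,[0,0,0],0]]'
python3 - <<'E'
from h import *
plan([541.3,-192,205],4.5)
E
```

```text
clock: 10.4
ee_pos: [515.4, -283.3, 46.8]
ee_rot: [-0.0, 0.231, 0.973, 0.0]
contact_force: [-0.3, -0.3, 0.5]
finger_gap: 0.409
tcp [ 515.4 -283.3   46.8] jaw yaw 63.31 tilt 0.01 shift cm [  1.79   9.32 -15.82] twist 1.0265
```

```bash
python3 -m crank '[[60,[0,0,-3.8],0],[60,[0,0,-4],-0.108],[70,[0,0,-4],-0.108],[80,[0,0,-4],-0.108],[90,[0,0,0],-0.108],[90,[0,0,0],-0.108],[90,[-3,2.8,0],0],[90,[-3,2.8,0],0],[90,[-3,2.8,0],0],[90,[0,0,0],0]]'
python3 -m crank '[[90,[0,0,0],0],[90,[0,0,0],0],[90,[0,0,0],0],[90,[0,0,0],0],[90,[0,0,0],0],[90,[0,0,0],0],[90,[0,0,0],0],[90,[0,0,0],0],[90,[0,0,0],0],[90,[0,0,0],0]]'
python3 - <<'E'
from h import *
plan([541.3,-192,49],94.5)
c=r.camera("wrist");np.savez("w5.npz",**c);cv2.imwrite("pics/w5.png",c["color"][:320,:,::-1])
g=proj(c,[[516,-284,84],[541.3,-192,84],[554.7,-98.3,84]]).round(0).astype(int);print(g.tolist());tops(c,g,84,0,0)
E
```

```text
clock: 11.23
ee_pos: [602.9, -188.4, 204.7]
ee_rot: [0.001, -0.039, 0.999, 0.001]
contact_force: [-0.6, 0.2, 0.1]
finger_gap: 0.902
clock: 12.07
ee_pos: [598.9, -193.0, 205.1]
ee_rot: [0.0, -0.037, 0.999, -0.0]
contact_force: [-0.3, 0.2, 1.3]
finger_gap: 0.902
tcp [ 598.9 -193.   205.1] jaw yaw 94.25 tilt 0.0 shift cm [ 5.74  0.52 15.61] twist -0.0044
[[210, 129], [325, 171], [438, 197]]
[210 129] 67 588 [ 514.2 -281.8] [18.5 19.3] 63.1
[325 171] 66 549 [ 540.8 -192.3] [18.  18.5] 4.2
[438 197] 61 575 [555.5 -98.2] [20.3 19.3] 4.2
```

View pics/w5.png

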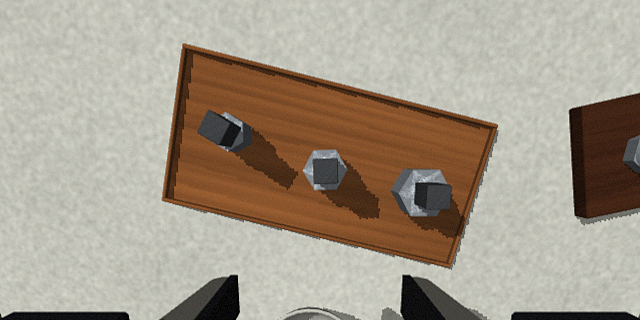

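The small socket stands upright on the tray at (225,130). The mid is square to the jaws at (325,171), hex corners left and right; the large is at (425,193). Next I grasp the mid.

```bash
python3 -m crank '[[60,[3,0.3,0],0],[60,[2.8,0.2,0],0],[60,[0,0,3.5],0],[60,[0,0,3.5],0],[60,[0,0,3],0],[60,[0,0,2.6],0],[60,[0,0,1.5],0],[60,[0,0,1.0],0],[60,[0,0,0.6],0],[60,[0,0,0],0]]' 60
python3 -m crank '[[0,[0,0,0],0],[0,[0,0,0],0],[0,[0,0,0],0],[0,[0,0,0],0],[0,[0,0,0],0],[0,[0,0,0],0],[0,[0,0,-1],0],[0,[0,0,-3],0],[0,[0,0,-4],0],[0,[0,0,-4],0]]' 60
python3 - <<'E'
from h import *
plan([502.5,112.6,120],89)
E
```

```text
clock: 12.95
ee_pos: [540.5, -192.1, 47.4]
ee_rot: [-0.001, -0.037, 0.999, 0.0]
contact_force: [0.2, 0.6, 0.2]
finger_gap: 0.605
clock: 13.78
ee_pos: [539.6, -191.8, 169.1]
ee_rot: [-0.001, -0.037, 0.999, 0.0]
contact_force: [1.1, -0.7, -2.7]
finger_gap: 0.213
tcp [ 539.6 -191.8  169.1] jaw yaw 94.25 tilt 0.15 shift cm [ 1.43 30.62  4.95] twist 0.0917
```

```bash
python3 -m crank '[[0,[-0.55,3.8,0],0],[0,[-0.55,3.8,0],0],[0,[-0.55,3.8,0],0],[0,[-0.55,3.8,0],0],[0,[-0.55,3.8,0],0],[0,[-0.55,3.8,0],0],[0,[-0.55,3.8,0],0],[0,[-0.55,3.9,0],0],[0,[0,0,0],0],[0,[0,0,0],0]]'
python3 -m crank '[[0,[0,0,0],0],[0,[0,0,0],0],[0,[0,0,0],0],[0,[0,0,0],0],[0,[0,0,0],0],[0,[0,0,0],0],[0,[0,0,0],0],[0,[0,0,0],0],[0,[0,0,0],0],[0,[0,0,0],0]]'
python3 - <<'E'
from h import *
plan([502.5,112.6,120],59)
c=r.camera("wrist");np.savez("w6.npz",**c);nut(c)
u,v=proj(c,[502.5,112.6,35])[0].astype(int);a=c["color"][v-35:v+35,u-45:u+45,::-1]
d=dict(np.load("w4.npz"));u,v=proj(d,[502.5,112.6,35])[0].astype(int);b=d["color"][v-35:v+35,u-45:u+45,::-1]
cv2.imwrite("pics/w6.png",cv2.resize(np.hstack([a,b]),None,fx=4,fy=4,interpolation=cv2.INTER_CUBIC))
E
```

```text
clock: 14.62
ee_pos: [561.7, 117.0, 168.5]
ee_rot: [-0.0, -0.039, 0.999, -0.0]
contact_force: [-0.3, -0.3, -1.1]
finger_gap: 0.212
clock: 15.45
ee_pos: [562.0, 115.3, 168.1]
ee_rot: [-0.0, -0.037, 0.999, 0.0]
contact_force: [0.1, 0.8, -1.4]
finger_gap: 0.213
tcp [562.  115.3 168.1] jaw yaw 94.25 tilt 0.0 shift cm [5.95 0.18 4.81] twist 0.6153
nut outline: flats 34.7 corners 39.0 yaw mod 60 29.000000000000004 centre [501.8 113.3  32. ]
bolt [314 160  18  18 230] centre [502.2 113.7  39. ]
```

View pics/w6.png

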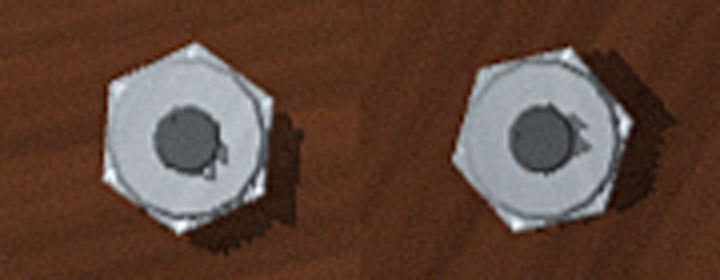

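Two wrist views 47° apart agree: nut at (502.2, 113.6), flats about 34.7 mm, yaw 29° mod 60, so probably the 34 mm one. The mid still has to be tried.

```bash
python3 -m crank '[[0,[3,0.1,0],0],[0,[3,0.2,0],0],[0,[0,0,2],-0.11],[0,[0,0,2],-0.11],[0,[0,0,2],-0.11],[0,[0,0,1.5],-0.1],[0,[0,0,0],0],[0,[0,0,0],0],[0,[0,0,0],0],[0,[0,0,0],0]]'
python3 - <<'E'
from h import *
plan([502.2,113.6,78],119)
E
```

```text
clock: 16.33
ee_pos: [502.8, 114.0, 94.2]
ee_rot: [0.001, -0.248, 0.969, -0.0]
contact_force: [0.6, 0.8, -1.4]
finger_gap: 0.213
tcp [502.8 114.   94.2] jaw yaw 118.76 tilt 0.11 shift cm [ 0.08 -0.    1.62] twist -0.0043
```

```bash
python3 -m crank '[[0,[0.05,0,0.5],0],[0,[0,0,0.4],0],[0,[0,0,0.3],0],[0,[0,0,0.2],0],[0,[0,0,0.2],0],[0,[0,0,0.1],0],[0,[0,0,0.1],0],[0,[0,0,0.1],0],[0,[0,0,0],0],[0,[0,0,0],0]]'
python3 - <<'E'
from h import *
plan([502.2,113.6,78],119)
E
```

```text
clock: 17.17
ee_pos: [502.8, 114.3, 78.6]
ee_rot: [0.001, -0.249, 0.968, 0.0]
contact_force: [-15.8, 0.1, 58.1]
finger_gap: 0.214
tcp [502.8 114.3  78.6] jaw yaw 118.86 tilt 0.16 shift cm [ 0.08 -0.03  0.06] twist -0.0025
```

It stops on the nut's top at the predicted height (TCP 78.6, 58 N), so the nut is the 34 mm one. The mid goes back to the tray.

```bash
python3 -m crank '[[0,[0,0,-1],0],[0,[0,0,-4],0],[0,[0,0,-4],0],[0,[1.43,-3.59,0],0],[0,[1.43,-3.59,0],0],[0,[1.43,-3.59,0],0],[0,[1.43,-3.59,0],0],[0,[1.43,-3.59,0],0],[0,[1.43,-3.59,0],0],[0,[1.43,-3.59,0],0]]'
python3 -m crank '[[0,[1.43,-3.59,0],0],[0,[0,0,1],0.11],[0,[0,0,2],0.11],[0,[0,0,2.5],0.11],[0,[0,0,2.5],0.1],[0,[0,0,1],0],[0,[0,0,0.5],0],[0,[0,0,0],0],[0,[0,0,0],0],[0,[0,0,0],0]]'
python3 - <<'E'
from h import *
plan([540.8,-192.3,47.4],94.25)
E
```

```text
clock: 18.0
ee_pos: [535.0, -156.8, 164.0]
ee_rot: [-0.0, -0.249, 0.968, 0.0]
contact_force: [1.3, 0.3, -1.5]
finger_gap: 0.212
clock: 18.83
ee_pos: [541.1, -193.5, 70.4]
ee_rot: [0.001, -0.038, 0.999, -0.0]
contact_force: [0.4, -0.7, -0.4]
finger_gap: 0.219
tcp [ 541.1 -193.5   70.4] jaw yaw 94.34 tilt 0.12 shift cm [0.03 0.12 2.3 ] twist 0.0016
```

```bash
python3 -m crank '[[0,[0,0.1,1],0],[0,[0,0,0.6],0],[0,[0,0,0.4],0],[0,[0,0,0.2],0],[0,[0,0,0.1],0],[0,[0,0,0.05],0],[0,[0,0,0],0],[35,[0,0,0],0],[50,[0,0,0],0],[60,[0,0,0],0]]'
python3 - <<'E'
from h import *
plan([555.5,-98.2,205],94.2)
E
```

```text
clock: 19.67
ee_pos: [540.1, -192.2, 45.5]
ee_rot: [0.0, -0.037, 0.999, -0.0]
contact_force: [-0.0, 0.2, -0.5]
finger_gap: 0.405
tcp [ 540.1 -192.2   45.5] jaw yaw 94.26 tilt 0.02 shift cm [ -2.24   9.26 -15.95] twist 0.0011
```

```bash
python3 -m crank '[[60,[0,0,-3.8],0],[60,[0,0,-4],0],[70,[0,0,-4],0],[80,[0,0,-4],0],[90,[-2.7,2.9,0],0],[90,[-2.7,2.9,0],0],[90,[-2.6,2.9,0],0],[90,[0,0,0],0],[90,[0,0,0],0],[90,[0,0,0],0]]'
python3 -m crank '[[90,[0,0,0],0],[90,[0,0,0],0],[90,[0,0,0],0],[90,[0,0,0],0],[90,[0,0,0],0],[90,[0,0,0],0],[90,[0,0,0],0],[90,[0,0,0],0],[90,[0,0,0],0],[90,[0,0,0],0]]'
python3 - <<'E'
from h import *
plan([555.5,-98.2,49],94.2)
c=r.camera("wrist");np.savez("w7.npz",**c);cv2.imwrite("pics/w7.png",c["color"][:320,:,::-1])
g=proj(c,[[515,-283,84],[540,-192,84],[555.5,-98.3,84]]).round(0).astype(int);print(g.tolist());tops(c,g,84,0,0)
E
```

```text
clock: 20.5
ee_pos: [612.7, -99.6, 202.8]
ee_rot: [-0.001, -0.038, 0.999, -0.0]
contact_force: [-0.6, 0.5, -0.8]
finger_gap: 0.903
clock: 21.33
ee_pos: [613.4, -99.5, 203.6]
ee_rot: [0.0, -0.037, 0.999, -0.0]
contact_force: [-0.6, 0.4, 0.6]
finger_gap: 0.903
tcp [613.4 -99.5 203.6] jaw yaw 94.25 tilt 0.0 shift cm [ 5.76  0.56 15.46] twist 0.001
[[88, 98], [208, 142], [325, 171]]
[88 98] 67 632 [ 514.1 -281.7] [18.8 19.1] 63.9
[208 142] 71 581 [ 538.  -191.5] [18.  18.7] 4.2
[325 171] 63 549 [554.8 -97.7] [18.7 17.7] 4.2
```

View pics/w7.png

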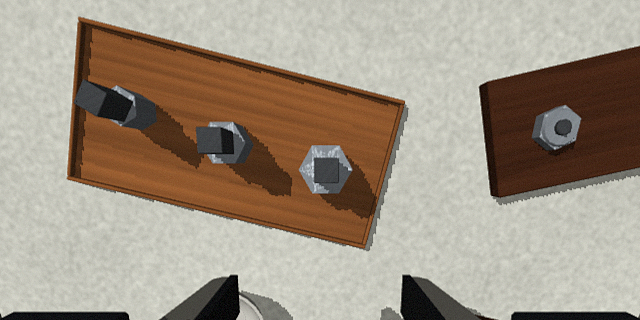

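The small (110,100) and mid (225,143) stand upright on the tray. The large is at (325,170), hex corners left and right along the jaws. Next I grasp the large.

```bash
python3 -m crank '[[60,[3,0.3,0],0],[60,[2.8,0.3,0],0],[60,[0,0,3.5],0],[60,[0,0,3.5],0],[60,[0,0,3],0],[60,[0,0,2.6],0],[60,[0,0,1.5],0],[60,[0,0,1.0],0],[60,[0,0,0.5],0],[60,[0,0,0],0]]' 60
python3 -m crank '[[0,[0,0,0],0],[0,[0,0,0],0],[0,[0,0,0],0],[0,[0,0,0],0],[0,[0,0,0],0],[0,[0,0,0],0],[0,[0,0,-1],0],[0,[0,0,-3],0],[0,[0,0,-4],0],[0,[0,0,-4],0]]' 60
python3 - <<'E'
from h import *
plan([502.2,113.6,110],119)
E
```

```text
clock: 22.22
ee_pos: [554.8, -97.8, 47.0]
ee_rot: [-0.0, -0.037, 0.999, 0.0]
contact_force: [-0.8, 0.7, 0.8]
finger_gap: 0.6
clock: 23.05
ee_pos: [553.6, -97.5, 168.4]
ee_rot: [-0.002, -0.037, 0.999, 0.0]
contact_force: [0.8, 0.3, -4.8]
finger_gap: 0.216
tcp [553.6 -97.5 168.4] jaw yaw 94.25 tilt 0.19 shift cm [ 3.54 21.43  5.87] twist -0.4319
```

```bash
python3 -m crank '[[0,[0.55,3.57,0],0],[0,[0.55,3.57,0],0],[0,[0.55,3.57,0],0],[0,[0.55,3.57,0],0],[0,[0.55,3.57,0],0],[0,[0.55,3.57,0],0],[0,[0,0,0],-0.11],[0,[0,0,1],-0.11],[0,[0,0,1],-0.11],[0,[0,0,1],-0.1]]'
python3 -m crank '[[0,[0,0,2],0],[0,[0,0,1.5],0],[0,[0,0,0],0],[0,[0,0,0],0],[0,[0,0,0],0],[0,[0,0,0],0],[0,[0,0,0],0],[0,[0,0,0],0],[0,[0,0,0],0],[0,[0,0,0],0]]'
python3 - <<'E'
from h import *
plan([502.2,113.6,78],119)
E
```

```text
clock: 23.88
ee_pos: [505.8, 113.8, 137.7]
ee_rot: [-0.0, -0.253, 0.968, 0.0]
contact_force: [0.6, 0.5, -3.9]
finger_gap: 0.213
clock: 24.72
ee_pos: [506.4, 113.3, 102.9]
ee_rot: [0.0, -0.249, 0.968, -0.0]
contact_force: [-0.3, -0.5, -3.4]
finger_gap: 0.216
tcp [506.4 113.3 102.9] jaw yaw 118.89 tilt 0.02 shift cm [0.36 0.23 2.49] twist -0.0019
```

```bash
python3 -m crank '[[0,[0.36,0.23,0],0],[0,[0,0,0.8],0],[0,[0,0,0.5],0],[0,[0,0,0],0],[0,[0,0,0],0],[0,[0,0,0],0],[0,[0,0,0],0],[0,[0,0,0],0],[0,[0,0,0],0],[0,[0,0,0],0]]'
python3 - <<'E'
from h import *
plan([502.2,113.6,78],119)
E
```

```text
clock: 25.55
ee_pos: [502.1, 113.6, 89.7]
ee_rot: [0.0, -0.249, 0.968, -0.0]
contact_force: [-0.2, 0.2, -3.4]
finger_gap: 0.219
tcp [502.1 113.6  89.7] jaw yaw 118.89 tilt 0.01 shift cm [-0.01 -0.01  1.17] twist -0.002
```

Centred and aligned; now down slowly, about 15 mm first.

```bash
python3 -m crank '[[0,[0,0,0.4],0],[0,[0,0,0.3],0],[0,[0,0,0.2],0],[0,[0,0,0.2],0],[0,[0,0,0.1],0],[0,[0,0,0.1],0],[0,[0,0,0.1],0],[0,[0,0,0.1],0],[0,[0,0,0],0],[0,[0,0,0],0]]'
python3 - <<'E'
from h import *
plan([502.2,113.6,63],119);print(r.sense()["wrist_torque"])
E
```

```text
clock: 26.38
ee_pos: [502.0, 113.4, 74.5]
ee_rot: [-0.0, -0.249, 0.968, -0.0]
contact_force: [0.8, -2.4, -5.3]
finger_gap: 0.215
tcp [502.  113.4  74.5] jaw yaw 118.9 tilt 0.02 shift cm [-0.03  0.    1.15] twist -0.0018
[-0.34535824 -0.04464047  0.02867516]
```

```bash
python3 -m crank '[[0,[0,0,0.3],0],[0,[0,0,0.3],0],[0,[0,0,0.2],0],[0,[0,0,0.2],0],[0,[0,0,0.1],0],[0,[0,0,0.05],0],[0,[0,0,0.05],0],[0,[0,0,0],0],[0,[0,0,0],0],[0,[0,0,0],0]]'
python3 - <<'E'
from h import *
plan([502.2,113.6,63],119);print(r.sense()["wrist_torque"])
E
```

```text
clock: 27.22
ee_pos: [502.0, 113.4, 63.9]
ee_rot: [-0.0, -0.249, 0.968, -0.0]
contact_force: [-6.2, -5.3, 18.4]
finger_gap: 0.219
tcp [502.  113.4  63.9] jaw yaw 118.89 tilt 0.01 shift cm [-0.02  0.01  0.09] twist -0.0018
[-0.92837075  1.22262794 -0.03867463]
```

```bash
python3 -m crank '[[0,[0,0,0.05],0],[0,[0,0,0.05],0],[0,[0,0,0],0],[0,[0,0,0],0],[0,[0,0,0],0],[0,[0,0,0],0],[0,[0,0,0],0],[0,[0,0,0],0],[0,[0,0,0],0],[0,[0,0,0],0]]'
python3 - <<'E'
from h import *
plan([502.2,113.6,63],119);print(r.sense()["contact_force"])
c=r.camera("side");np.savez("s8.npz",**c)
a=c["color"][120:420,200:500,::-1];cv2.imwrite("pics/s8.png",cv2.resize(a,None,fx=2,fy=2,interpolation=cv2.INTER_CUBIC))
E
```

```text
clock: 28.05
ee_pos: [502.1, 113.5, 63.9]
ee_rot: [0.0, -0.249, 0.968, -0.0]
contact_force: [-9.2, -6.0, 31.2]
finger_gap: 0.213
tcp [502.1 113.5  63.9] jaw yaw 118.89 tilt 0.01 shift cm [-0.01  0.01  0.09] twist -0.002
[-9.15441775 -6.04681987 31.19896888]
```

View pics/s8.png

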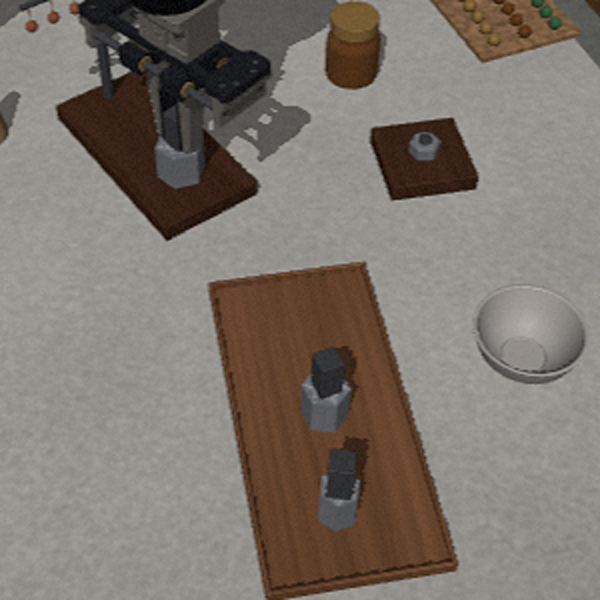

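The large socket sits down on the foot at about (180,165), with no gap visible. The mid (325,390) and small (340,490) stand upright on the tray, and the jar, bowl and block look undisturbed. An extra push raised the force without any further travel, so it is fully down.

```bash
python3 -c "
from rig import r
print(r.sign_off());s=r.sense();print(s['clock'],s['ee_pos'],s['finger_gap'])"
```

```text
the job is handed in; nothing more can be done
None
the job is handed in; nothing more can be done
```

The large socket fits: the nut on the stand's foot is the 34 mm one. I handed the job in with that socket pushed down over it and still gripped. The hand-in came at about 28 s of the 72 allowed and gave no verdict.

- **Small socket:** it stopped on the nut's top at 32 N and went back upright on the tray.
- **Middle socket:** it also stopped on the nut's top, at 58 N, and went back upright on the tray.
- **Large socket:** it passed the nut's top freely and bottomed at TCP z 63.9 mm, where about 63 was expected. An extra push raised the force from 18 to 31 N with no further travel.

**Last checks:** the TCP was within about 0.2 mm of the measured nut centre, tilt was 0.01°, and the grip was set to 60 N. The side view shows the small and middle sockets upright on the tray, with the jar, bowl and block where they were. The cone was only partly in that last picture, so I did not check it closely.

**Disagreements:**
- The top and wrist cameras differed by about 2.4 mm on the nut's y position. I used the wrist value, because two wrist views 47° apart agreed.
- The nut's yaw was 29°, not the foot's 16.8°.
- The small and middle sockets may have slipped about 2 mm upward in the grip when pressed on the nut, judging by the TCP heights when I put them down.

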